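Nest the shield cans and hold them in the spring stop

TASK

Nest the three round shield cans inside one another in size order, each standing on the bottom of the next larger one. Then, keeping the nest upright on the cart, press the outer can squarely into the V of the sprung jaw with a steady push of about 10 N (never driving the jaw to the end of its travel) and finish while still holding it there, so that a colleague can fit the fixing strap. Leave the other things on the cart where they are.

Things in the scene. Friction and masses are not known exactly. Their poses are not given: they have to be found in the camera images.
- can_large: The widest and lowest of three plain aluminium shield cans, round, straight-sided, open at the top: outer diameter 58 mm, height 24 mm, walls and bottom 3 mm thick, about 0.12 kg. Upright on the cart; origin at the centre of its underside. The three stand about 11 cm apart in a row across the cart, in any order
- can_middle: The middle one of three plain aluminium shield cans, round, straight-sided, open at the top: outer diameter 42 mm, height 36 mm, walls and bottom 3 mm thick, about 0.09 kg; nested, its rim is 15 mm above the large can's. Upright on the cart; origin at the centre of its underside. The three stand about 11 cm apart in a row across the cart, in any order
- can_small: The narrowest and tallest of three plain aluminium shield cans, round, straight-sided, open at the top: outer diameter 27 mm, height 46 mm, walls and bottom 3 mm thick, about 0.06 kg; nested, its rim is 13 mm above the middle can's and 52 mm above the cart. Upright on the cart; origin at the centre of its underside. The three stand about 11 cm apart in a row across the cart, in any order
- stop: Fixed spring stop at the right: grey block 42 mm high, 80 wide, with a sprung steel V jaw on its near side. Origin on the cart surface, where the large can's centre is when just touching the V at rest; x axis level into the V, the way to push. Jaw wings start 17 mm beyond the origin, reach 31 mm to each side, 3 to 23 mm high; its foot plate is 65 to 135 mm beyond
- jaw_seat (a point): Point on the moving jaw, at cart level, where the large can's centre lies when seated in the V, touching both its upright faces (each 60 degrees from the push direction). Axes as the stop's; it moves along x with the jaw
- jaw (a joint): Travel of the sprung jaw in m, 0 at rest, growing as it is pushed in along the stop's x axis, hard end at 0.026. The spring gives 0.7 N per mm without preload: 10 N is at about 0.0143. Released, the jaw springs back
- screwdriver: Bystander: screwdriver, 166 mm long, 25 mm thick handle, lying across the cart before the oscilloscope. Origin under its middle
- tape_black: Bystander: roll of black tape, 57 mm across, 19 mm high, lying flat at the right rear of the stop. Origin under its middle
- washer_1: Bystander: steel collar, 26 mm across, 8 mm high, near the cart's front edge, before the cans. Origin under its middle
- washer_2: Bystander: steel collar, 28 mm across, 8 mm high, near the cart's front edge, before the cans. Origin under its middle
- brass_fitting_2: Bystander: brass fitting, 21 mm across, 21 mm high, near the cart's front left corner. Origin under its middle

How it is judged:
On the way:
1. the three cans stand nested in size order, the jaw not yet pressed (horizontal distance between can_middle and can_large below 0.007 m and z of can_middle in the frame of can_large below 0.006 m and angle between can_middle's own z axis and vertical below 0.12 rad and horizontal distance between can_small and can_middle below 0.007 m and z of can_small in the frame of can_middle below 0.006 m and angle between can_small's own z axis and vertical below 0.15 rad and height (world z) of can_large below 0.004 m and angle between can_large's own z axis and vertical below 0.08 rad and value of joint jaw below 0.003 m), for 0.2 s.
At the end, for the whole second after the job is handed in: Cans nested in size order (centres within 7 mm, undersides less than 6 mm apart) and upright on the cart; the robot presses them still with a steady 6 to 14 N: jaw at rest between 8.6 and 20 mm of travel, the large can's centre within 6 mm of its seat (horizontal distance between can_middle and can_large below 0.007 m and z of can_middle in the frame of can_large below 0.006 m and angle between can_middle's own z axis and vertical below 0.12 rad and horizontal distance between can_small and can_middle below 0.007 m and z of can_small in the frame of can_middle below 0.006 m and angle between can_small's own z axis and vertical below 0.15 rad and height (world z) of can_large below 0.004 m and angle between can_large's own z axis and vertical below 0.08 rad and value of joint jaw between 0.0086 and 0.02 m and velocity of joint jaw between -0.004 and 0.004 m/s and horizontal distance between can_large and jaw_seat below 0.006 m and contact force between can_large and stop above 4 N and (contact force between any of the arm, the fingers and can_large above 1 N or contact force between any of the arm, the fingers and can_middle above 1 N or contact force between any of the arm, the fingers and can_small above 1 N)); the arm keeps its last pose, push and grip.
It fails at once if the jaw is driven to the end of its travel (past 24 mm) (value of joint jaw above 0.024 m).
It fails at once if a bystander is shifted by more than 25 mm (distance of any of screwdriver, tape_black, washer_1, washer_2, brass_fitting_2 from where it was at the start of the episode above 0.025 m).
It also fails if it takes over 64 s, if anything falls off the work surface, if the arm or the gripper's body presses on something with over 40 N, if the wrist force passes 120 N, or if a joint passes its speed limit or range.

ROBOT

A 7-joint arm with a two-finger parallel gripper is mounted at the origin on a cart in front of the work surface, level with it; the furniture and walls round the work are solid. World frame = base frame: x ahead of the robot, y to its left, z up, the work surface at z = 0. Lengths are in m, angles in rad, forces in N, time in s.
With the tool pointing down it reaches from about 0.4 to 0.875 m from the base axis. Payload 6.5 kg.
Tool frame: the origin (TCP) lies midway between the tips of the shut fingers; the grasp point (between the pads) lies behind it (env.grasp_offset is the z of the grasp point in the tool frame, in m); z points along the fingers, y is the line along which they close (so a half turn about z gives the same grasp; the last joint's range is limited). The gripper opens to 85 mm and grips with 20 to 120 N. Pads are 22 mm wide; open, the fingers measure 114 mm over their backs; the gripper's body (76 mm by 85 mm) begins 54 mm behind the grasp point. The pads swing forward as they close: fully open they stand 13 mm farther back than shut.
Start: joints at [-1.304, 0.536, -0.004, 1.538, 0.003, 1.067, -0.071], TCP at [0.212, 0.614, 0.231] pointing down, gripper open.
Joint ranges: [-2.7, 2.7], [-0.37, 2.16], [-1.27, 1.26], [0.24, 2.4], [-1.31, 4.45], [0.19, 1.91], [-2.76, 2.76]. Speed limits (rad/s): [2.39, 2.39, 3.14, 3.14, 3.14, 3.14, 3.14].

INTERFACE

Orientations are given as a 3x3 rotation matrix whose columns are the frame's x, y, z axes.
In Python, from plant import env gives the robot as it stands. The module is installed in compiled form; this text tells all that it offers.
- The arm moves only by the tool arm_command, never from a script. Its argument "targets" is a list of rows, each a list of 4 numbers: the shift along the tool's x, y, z in mm, then the turn about the tool's z in rad. A call has 1 to 10 rows; each row is the pose to reach, as a shift and turn from the pose commanded when the call began, along the tool's axes at that moment; what a row does not reach only later rows make up. A row lasts 1/10 s, in which the tool goes at most 50 mm and 8.59 degrees, less where a joint would pass 70% of its speed; a pose out of reach is approached as far as the arm can. A call with a gripper value outside its range is refused whole. "jaw" is the gripper command: -1 is fully open, 1 is shut, values between are in proportion, set as the call begins (left out, the last holds). The fingers move at their own pace and stop on an object; "squeeze" is the grip in N (left out, the last holds). Time passes only in rows, so rows that repeat a pose let the fingers close. It gives the time, the measured TCP pose, the force, the opening and the grip force at its end, in the units of the state.
- env.state(): the state, without advancing time (a new reading comes with each control period).
- env.camera(name): name is "scene" or "top" or "wrist"; returns a dict with "frame" (480x640x3 uint8, red, green, blue), "vfov" (degrees; the focal length in pixels is half the picture's height over the tangent of half this angle, whatever the lens; pixels are square), "cx", "cy" (the principal point, pixels), "k1" (the pictures are not rectified: a ray, as slopes to the right and down, at radius r is drawn at 1 + k1 r^2 times it, then the intrinsics apply), "rvec" (rotation vector, rad) and "tvec" (3), from world to camera coordinates, as OpenCV has them; the wrist camera has in their place "mount" (4x4, takes a point from camera to tool coordinates, whose origin is the TCP and whose axes are the flange's). Camera axes: x right, y down, z forward; pixel columns grow to the right and rows downward; lengths in m; the calibration is good to about 2 mm. A picture is of the moment at which its call begins: read the wrist's pose just before it. There is no depth.
- env.sign_off(): hands the job in; it is judged then, once.
The state is a dict: "time_s": time; "joint_positions": joint angles; "qd": joint speeds; "effort": joint torques, N m; "tcp_pos": TCP position; "tcp_rot": TCP orientation; "ft_force": force on the tool from outside, world axes, zero at the start; "moment": the same for the moment, N m; "finger_gap": finger opening in m; "finger_force": force on a finger pad.
Only numpy, scipy, OpenCV 4.12 (cv2) and the standard library are available. Lean on these libraries where they do the work, as an engineer would, in place of code of your own. Each camera call takes 0.05 s, during which the arm holds its last target. There are 200 camera calls.

## Working session

There is one attempt and no reset: what is moved stays moved. The work goes in short steps, Python scripts to look and compute and a tool call to move; the robot and the scene stay as the last step left them, time stands still between calls to the robot, and variables do not carry over. Pictures are saved under pics/ and viewed, at most 10 in all, crops included, and the job is handed in when it is done.

Besides the shell and the picture viewer there is one more tool, called after "Request:" as a command line: name --pt "numbers of a row" for each row, then --argument value for the rest. arm_command: Moves the arm, as the interface text tells. Its arguments: {"type":"object","properties":{"targets":{"type":"array","items":{"type":"array","items":{"type":"number"}}},"jaw":{"type":"number"},"squeeze":{"type":"number"}},"required":["targets"]}

```bash
mkdir -p pics
cat > h.py <<'E'
import numpy as np, cv2
from plant import env
def ray(c,u,v,s=None):
    f=240/np.tan(np.radians(c["vfov"])/2)
    K=np.array([[f,0,c["cx"]],[0,f,c["cy"]],[0,0,1.]])
    p=cv2.undistortPoints(np.array([[[u,v]]],float),K,np.array([c["k1"],0,0,0.]))[0,0] if False else None
    d=np.array([(u-c["cx"])/f,(v-c["cy"])/f]);x=d.copy()
    for _ in range(30): x=d/(1+c["k1"]*(x@x))
    r=np.array([x[0],x[1],1.])
    if "mount" in c:
        M=np.array(c["mount"]);R=np.array(s["tcp_rot"]);t=np.array(s["tcp_pos"])
        return R@M[:3,3]+t, R@M[:3,:3]@r
    R=cv2.Rodrigues(np.array(c["rvec"],float))[0]
    return -R.T@np.array(c["tvec"],float).ravel(), R.T@r
def at(c,u,v,z,s=None):
    o,d=ray(c,u,v,s); return o+d*(z-o[2])/d[2]
def proj(c,P,s=None):
    f=240/np.tan(np.radians(c["vfov"])/2);P=np.atleast_2d(np.array(P,float))
    if "mount" in c:
        M=np.array(c["mount"]);R=np.array(s["tcp_rot"])@M[:3,:3];o=np.array(s["tcp_rot"])@M[:3,3]+np.array(s["tcp_pos"])
        q=(P-o)@R
    else:
        q=P@cv2.Rodrigues(np.array(c["rvec"],float))[0].T+np.array(c["tvec"],float).ravel()
    x=q[:,:2]/q[:,2:];x=x*(1+c["k1"]*(x**2).sum(1,keepdims=True))
    return x*f+[c["cx"],c["cy"]]
def save(name,fn):
    s=env.state();c=env.camera(name);cv2.imwrite("pics/"+fn,c["frame"][:,:,::-1]);return s,c
E
python3 - <<'E'
from h import *
import pickle
for n in ["scene","top","wrist"]:
    s,c=save(n,n+"0.png"); pickle.dump((s,c),open(n+"0.pkl","wb"))
    print({k:v for k,v in c.items() if k!="frame"})
print(s,env.grasp_offset)
E
```

```text
{'vfov': 56.33751477770707, 'cx': 321.4196040664211, 'cy': 238.62008106274013, 'k1': -1.0336545114088065e-05, 'rvec': array([ 1.19244603, -2.40430303,  0.88429293]), 'tvec': array([0.33736101, 0.32843491, 0.60476852])}
{'vfov': 49.71231153275839, 'cx': 319.79816880298057, 'cy': 230.92198490367394, 'k1': -0.04587460813539671, 'rvec': array([ 2.19217223, -2.18171043,  0.126074  ]), 'tvec': array([0.01148564, 0.55916567, 0.96424192])}
{'vfov': 65.74169704999478, 'cx': 319.0001571763701, 'cy': 247.99096309177932, 'k1': -0.06760864247246715, 'mount': array([[ 4.27756880e-04, -9.49606000e-01, -3.13445788e-01,
         8.10488377e-02],
       [ 9.99999765e-01,  2.38414828e-04,  6.42396984e-04,
        -3.17811166e-04],
       [-5.35293907e-04, -3.13445989e-01,  9.49605879e-01,
        -1.40905354e-01],
       [ 0.00000000e+00,  0.00000000e+00,  0.00000000e+00,
         1.00000000e+00]])}
{'time_s': 0.1, 'joint_positions': array([-1.30420623,  0.53710165, -0.00448669,  1.53877725,  0.00260243,
        1.06732354, -0.07119653]), 'qd': array([-0.00081868, -0.00057291,  0.00094538, -0.00344874, -0.0005767 ,
       -0.00090305, -0.00045607]), 'effort': array([ 2.63160939e-03, -5.84560597e+01,  1.05181374e+00, -2.59773391e+01,
        1.25523994e-02,  4.60669922e-03,  1.91379746e-05]), 'tcp_pos': array([0.2121395 , 0.61379179, 0.23049183]), 'tcp_rot': array([[-9.45173012e-01,  3.26569732e-01, -4.32118824e-04],
       [ 3.26570004e-01,  9.45171755e-01, -1.54470460e-03],
       [-9.60272622e-05, -1.60113015e-03, -9.99998714e-01]]), 'ft_force': array([0.07234764, 0.52032906, 0.09254662]), 'moment': array([ 0.02232364,  0.03985034, -0.00713893]), 'finger_force': 0.0, 'finger_gap': 0.08520175183003324} -0.0187
```

View pics/top0.png

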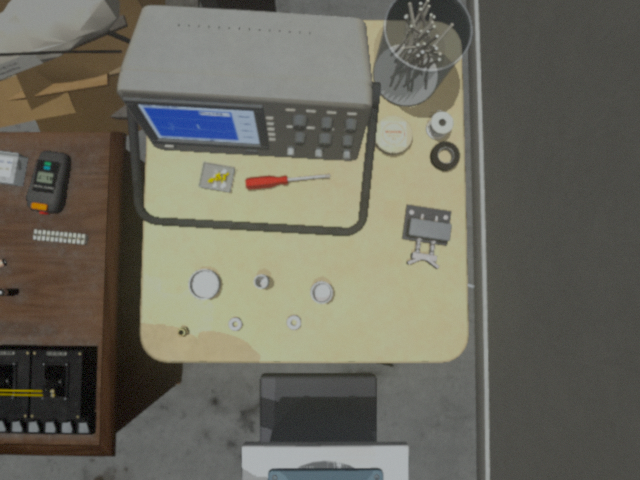

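View pics/scene0.png

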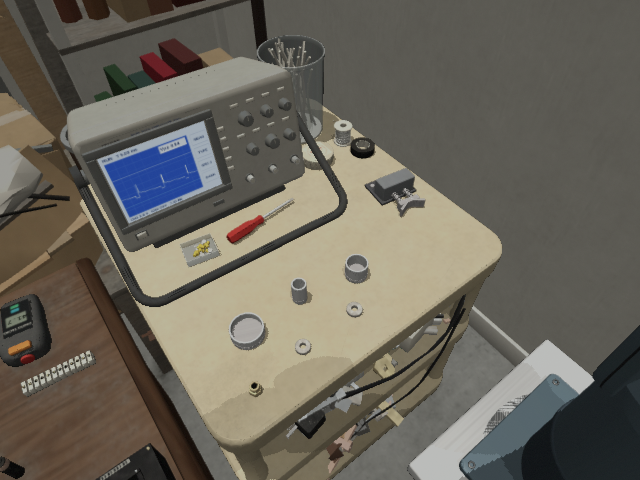

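Top view: large can at about (205,284), small (263,282), middle (322,292); stop block at (428,230), V jaw at (423,260), washers at (236,324) and (294,322). The scene view agrees with this.

Run:
```python
from h import *
import pickle
s,c=pickle.load(open("top0.pkl","rb"))
for n,u,v,z in [("L",205,284,.024),("S",264,281,.046),("M",322.5,292,.036),("w1",236,324,.008),("w2",294,322,.008),("wingL",408,265,.023),("wingR",438,266,.023),("V",423,257,.023),("bl",407,219,.042),("br",450,222,.042),("fl",407,238,.042),("fr",450,242,.042),("plateL",406,206,.0),("plateR",452,211,0),("handle",350,232,.02)]:
    print(n,np.round(at(c,u,v,z),4))
f=cv2.resize(c["frame"][190:290,380:480],None,fx=6,fy=6,interpolation=cv2.INTER_CUBIC);cv2.imwrite("pics/jaw.png",f[:,:,::-1])
```

```text
L [0.4573 0.2307 0.024 ]
S [0.4636 0.1176 0.046 ]
M [0.4435 0.009  0.036 ]
w1 [0.3813 0.1731 0.008 ]
w2 [0.3854 0.0625 0.008 ]
wingL [ 0.4948 -0.155   0.023 ]
wingR [ 0.4931 -0.2129  0.023 ]
V [ 0.5102 -0.1841  0.023 ]
bl [ 0.5812 -0.1503  0.042 ]
br [ 0.576  -0.2325  0.042 ]
fl [ 0.5451 -0.1499  0.042 ]
fr [ 0.538  -0.2318  0.042 ]
plateL [ 0.6119 -0.1568  0.    ]
plateR [ 0.6026 -0.2487  0.    ]
handle [ 0.5578 -0.044   0.02  ]
```

View pics/jaw.png

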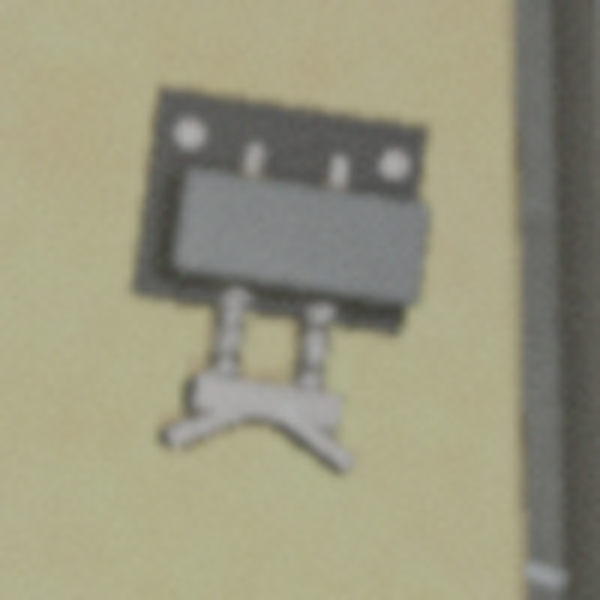

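The crop shows the stop turned by roughly 8°, with foot plate corners at crop (160,90), (428,128), (400,330), (135,292) and wing tips at (170,438) and (345,465).

Run:
```python
from h import *
import pickle
s,c=pickle.load(open("top0.pkl","rb"))
g=lambda u,v,z:at(c,u/6+380-.4,v/6+190-.4,z)
pl=[g(*p,.003) for p in [(160,90),(428,128),(400,330),(135,292)]]
bl=[g(*p,.042) for p in [(188,170),(430,205),(413,305),(175,270)]]
w=[g(*p,.023) for p in [(163,440),(348,470)]]
print(np.round(pl,4),np.round(bl,4),np.round(w,4),sep="\n")
for e in [pl[0]-pl[1],pl[3]-pl[2],bl[0]-bl[1],bl[3]-bl[2],w[0]-w[1]]: print(np.linalg.norm(e),np.degrees(np.arctan2(-e[0],e[1])))
a=-np.radians(np.mean([np.degrees(np.arctan2(e[0],e[1])) for e in [pl[0]-pl[1],pl[3]-pl[2],bl[0]-bl[1],bl[3]-bl[2]]]))
print("ang",np.degrees(a));d=np.array([np.cos(a),np.sin(a),0])
m=np.mean(pl,0);print("origin from plate",m-.1*d,"from block y",np.mean(bl,0), "wings",np.mean(w,0)-.017*d)
M=np.array(env.camera("wrist")["mount"]);print(M[:3,2])
```

```text
[[ 0.6143 -0.1568  0.003 ]
 [ 0.6023 -0.2457  0.003 ]
 [ 0.5356 -0.2351  0.003 ]
 [ 0.5476 -0.1478  0.003 ]]
[[ 0.5833 -0.1578  0.042 ]
 [ 0.5727 -0.2348  0.042 ]
 [ 0.541  -0.2288  0.042 ]
 [ 0.5516 -0.1533  0.042 ]]
[[ 0.4988 -0.1526  0.023 ]
 [ 0.4894 -0.2121  0.023 ]]
0.08968333333846243 -7.631626201820272
0.08813046976761436 -7.8389526283227084
0.07773424090031032 -7.832843267359809
0.07622778469068875 -8.028224603838142
0.06020333855406713 -8.966681233774157
ang -7.832911675335232
origin from plate [ 0.47588072 -0.18273571  0.003     ] from block y [ 0.56212717 -0.19370683  0.042     ] wings [ 0.47722968 -0.18003633  0.023     ]
[-3.13445689e-01  6.42402406e-04  9.49605912e-01]
```

Request:
arm_command --pt "-397 -449 0 -0.197" --pt "-397 -449 0 -0.197" --pt "-397 -449 0 -0.197" --pt "-397 -449 0 -0.197" --pt "-397 -449 0 -0.197" --pt "-397 -449 0 -0.197" --pt "-397 -449 0 -0.197" --pt "-397 -449 0 -0.197" --pt "-397 -449 0 -0.197" --pt "-397 -449 0 -0.197" --jaw -1

```text
time_s: 1.2
tcp_pos: [0.4034, 0.1502, 0.2315]
tcp_rot: [[-0.991, 0.135, 0.001], [0.135, 0.991, 0.0], [-0.001, 0.001, -1.0]]
ft_force: [0.4, 0.5, 0.0]
finger_gap: 0.0853
finger_force: 0.0
```

Request:
arm_command --pt "-45 -60 0 0" --pt "-45 -60 0 0" --pt "-45 -60 0 0" --pt "-45 -60 0 0" --pt "-45 -60 0 0"

```text
time_s: 1.7
tcp_pos: [0.4388, 0.0879, 0.2312]
tcp_rot: [[-0.991, 0.133, -0.001], [0.133, 0.991, 0.0], [0.001, 0.0, -1.0]]
ft_force: [-0.4, 0.9, -0.2]
finger_gap: 0.0856
finger_force: 0.0
```

Run:
```python
from h import *
import pickle
s,c=save("wrist","w1.png"); pickle.dump((s,c),open("w1.pkl","wb"))
print(s["tcp_pos"],s["tcp_rot"])
for n,P in [("L",(.457,.231,.024)),("S",(.464,.118,.046)),("M",(.4435,.009,.036)),("O",(.4765,-.1815,0))]: print(n,proj(c,P,s))
```

```text
[0.43883186 0.08785762 0.23116181] [[-9.91079568e-01  1.33270243e-01 -5.77188360e-04]
 [ 1.33270043e-01  9.91079693e-01  3.72235272e-04]
 [ 6.21647548e-04  2.91992854e-04 -9.99999764e-01]]
L [[467.78973227 213.94955949]]
S [[355.02942341 242.30325888]]
M [[236.76633446 233.2790165 ]]
O [[ 83.64597524 274.93201428]]
```

View pics/w1.png

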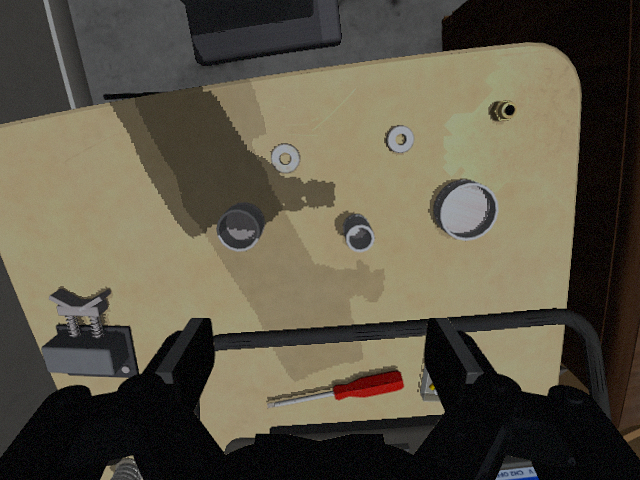

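Wrist view: middle can rim at about (241,229), small (359,237), large (467,210), V jaw at (80,300). I'll overlay projected rims to refine these.

```bash
cat > ov.py <<'E'
from h import *
D={"L":(.029,.024),"M":(.021,.036),"S":(.0135,.046)}
def ovl(c,s,est,fn,half=45,k=4):
    t=np.linspace(0,2*np.pi,60);out=[]
    for n,(x,y) in est.items():
        r,h=D[n];p=proj(c,(x,y,h),s)[0].astype(int)
        a=c["frame"][max(p[1]-half,0):p[1]+half,max(p[0]-half,0):p[0]+half][:,:,::-1]
        o=np.array([max(p[0]-half,0),max(p[1]-half,0)])
        im=cv2.resize(a,None,fx=k,fy=k,interpolation=cv2.INTER_CUBIC); im=cv2.convertScaleAbs(im,alpha=1.3,beta=20)
        for z,rr,col in [(h,r,(0,0,255)),(h,r-.003,(0,200,255)),(0,r,(255,0,0))]:
            q=(proj(c,np.c_[x+rr*np.cos(t),y+rr*np.sin(t),0*t+z],s)+.5-o)*k
            cv2.polylines(im,[np.round(q).astype(int)],True,col,1)
        out.append(im)
    H=max(i.shape[0] for i in out);W=max(i.shape[1] for i in out)
    cv2.imwrite("pics/"+fn,np.hstack([cv2.copyMakeBorder(i,0,H-i.shape[0],0,W-i.shape[1],0) for i in out]))
E
python3 - <<'E'
from ov import *
import pickle
s,c=pickle.load(open("w1.pkl","rb"))
e={n:at(c,u,v,D[n][1],s)[:2] for n,u,v in [("L",467.5,210.5),("S",359,236.5),("M",241,229)]}
print(e);ovl(c,s,e,"ov1.png",33,4)
E
```

```text
{'L': array([0.45352815, 0.23075841]), 'S': array([0.45894168, 0.12218387]), 'M': array([0.43993198, 0.01380579])}
```

View pics/ov1.png

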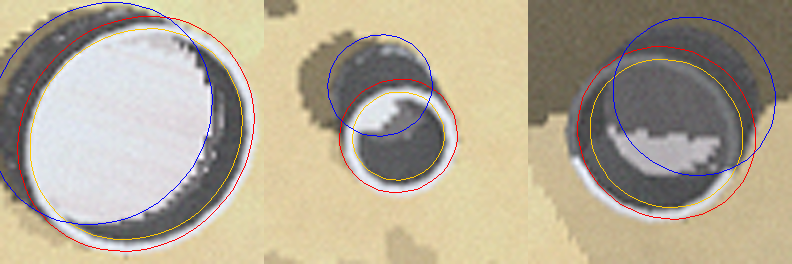

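Against the overlay, the estimates hold to about 1 mm for L and S, and M sits 2.5 px left. The wrist and top views differ by about 4 mm, so I'll approach the small can and look again from close up.

Request:
arm_command --pt "-16 35 120 0" --pt "-16 35 120 0" --pt "-16 35 120 0" --pt "-16 35 120 0" --pt "-16 35 120 0" --pt "-16 35 120 0"

```text
time_s: 2.35
tcp_pos: [0.4608, 0.1193, 0.1129]
tcp_rot: [[-0.991, 0.135, 0.002], [0.135, 0.991, 0.001], [-0.002, 0.001, -1.0]]
ft_force: [0.3, -0.2, 0.8]
finger_gap: 0.0854
finger_force: 0.0
```

Run:
```python
from ov import *
import pickle
s,c=save("wrist","w2.png"); pickle.dump((s,c),open("w2.pkl","wb"))
print(s["tcp_pos"],s["qd"].round(3))
for e in [(.4595,.122),(.4636,.1176)]: print(proj(c,(*e,.046),s))
ovl(c,s,{"S":(.4595,.122)},"ov2.png",80,5)
```

```text
[0.46081736 0.11927784 0.11285346] [ 0.004 -0.01   0.002 -0.     0.001 -0.005  0.002]
[[323.19702439 264.96243062]]
[[316.84767838 272.18803683]]
```

View pics/ov2.png

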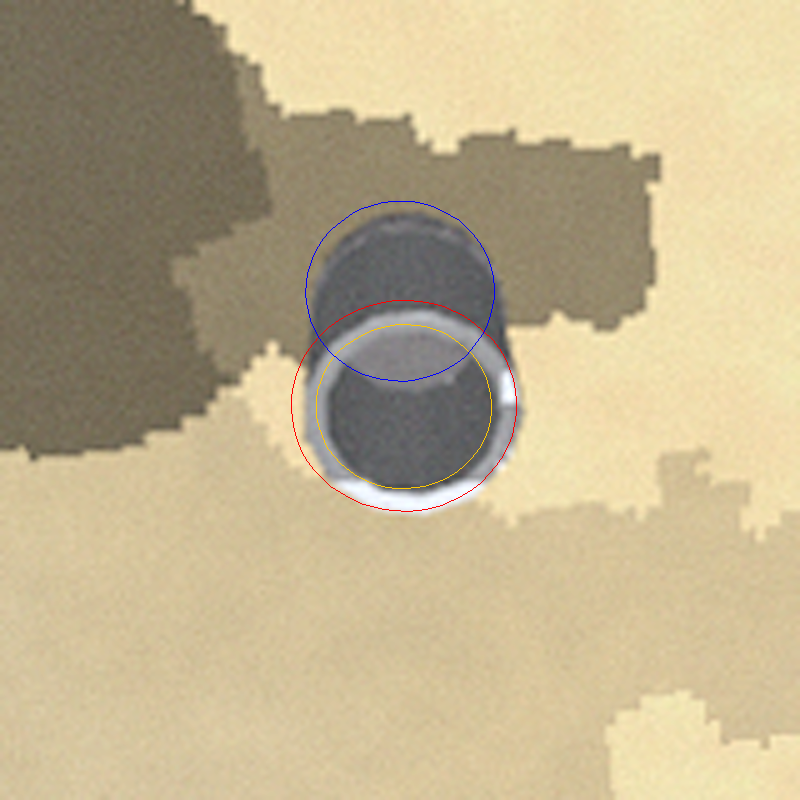

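Small rim centre is at crop (414,409), so the can is at about (0.460, 0.123).

Request:
arm_command --pt "0 3 40 0" --pt "0 3 78 0" --pt "0 3 78 0" --pt "0 3 78 0" --pt "0 3 78 0"

```text
time_s: 2.9
tcp_pos: [0.4621, 0.1223, 0.0355]
tcp_rot: [[-0.991, 0.136, 0.003], [0.136, 0.991, 0.001], [-0.003, 0.002, -1.0]]
ft_force: [-0.0, 0.6, 0.9]
finger_gap: 0.085
finger_force: 0.0
```

Request:
arm_command --pt "0 0 0 0" --pt "0 0 0 0" --pt "0 0 0 0" --pt "0 0 0 0" --pt "0 0 0 0" --pt "0 0 0 0" --pt "0 0 0 0" --pt "0 0 0 0" --jaw 1 --squeeze 30

```text
time_s: 3.7
tcp_pos: [0.4609, 0.1222, 0.0337]
tcp_rot: [[-0.991, 0.135, 0.001], [0.135, 0.991, 0.0], [-0.001, 0.0, -1.0]]
ft_force: [-0.8, -0.3, 6.4]
finger_gap: 0.0261
finger_force: 29.1
```

Request:
arm_command --pt "0 0 -40 0" --pt "0 -25 -60 0" --pt "0 -50 -60 0" --pt "0 -50 -60 0" --pt "0 -50 -60 0" --pt "0 -50 -60 0"

```text
time_s: 4.3
tcp_pos: [0.4536, 0.0734, 0.093]
tcp_rot: [[-0.991, 0.134, -0.0], [0.134, 0.991, 0.0], [0.001, 0.0, -1.0]]
ft_force: [-0.2, 0.5, -1.2]
finger_gap: 0.0259
finger_force: 30.0
```

```bash
cat >> ov.py <<'E'
D["s"]=(.0135,0);D["m"]=(.021,0);D["l"]=(.029,0)
E
python3 - <<'E'
from ov import *
import pickle
s,c=save("wrist","w3.png"); pickle.dump((s,c),open("w3.pkl","wb"))
print(s["tcp_pos"],s["ft_force"])
D["S"]=(.0135,s["tcp_pos"][2]+.0123)
ovl(c,s,{"M":(.4415,.011),"S":s["tcp_pos"][:2]},"ov3.png",80,5) if 0 else ovl(c,s,{"M":(.4415,.011),"S":s["tcp_pos"][:2]},"ov3.png",66,3)
E
```

```text
[0.45358945 0.07338002 0.09301217] [-0.18440139  0.49019879 -1.23797692]
```

View pics/ov3.png

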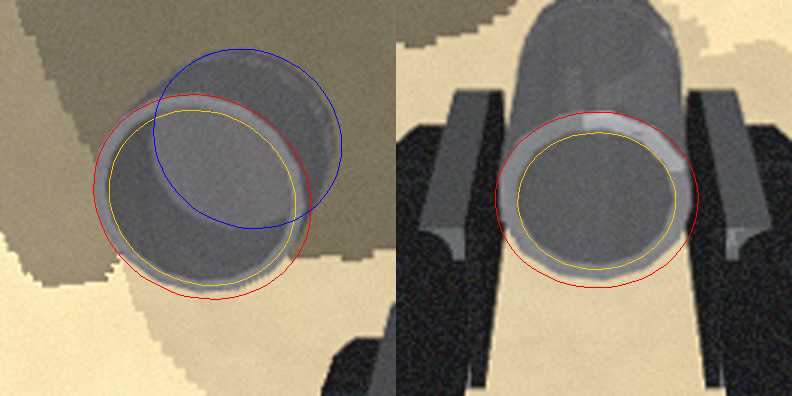

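The rim in hand is centred on the TCP to about 0.5 mm. The middle can is at (0.4407, 0.0107). Next I move over it and lower.

Request:
arm_command --pt "4 -40 0 0" --pt "4 -64 0 0" --pt "4 -64 0 0" --pt "4 -64 0 0" --pt "4 -64 0 0" --pt "4 -64 20 0" --pt "4 -64 35 0" --pt "4 -64 45 0" --pt "4 -64 45 0"

```text
time_s: 5.25
tcp_pos: [0.4404, 0.0105, 0.0473]
tcp_rot: [[-0.991, 0.134, -0.002], [0.134, 0.991, 0.0], [0.002, -0.0, -1.0]]
ft_force: [0.1, 0.3, -0.6]
finger_gap: 0.0259
finger_force: 30.0
```

Request:
arm_command --pt "0 0 5 0" --pt "0 0 10 0" --pt "0 0 10 0"

```text
time_s: 5.55
tcp_pos: [0.441, 0.0097, 0.0381]
tcp_rot: [[-0.991, 0.135, -0.0], [0.135, 0.991, 0.0], [0.0, -0.0, -1.0]]
ft_force: [-0.0, -0.0, -0.8]
finger_gap: 0.026
finger_force: 30.0
```

Request:
arm_command --pt "0 0 0 0" --pt "0 0 0 0" --pt "0 0 0 0" --pt "0 0 0 0" --pt "0 0 0 0" --pt "0 0 0 0" --jaw -1

```text
time_s: 6.15
tcp_pos: [0.4411, 0.0096, 0.0384]
tcp_rot: [[-0.991, 0.135, 0.0], [0.135, 0.991, -0.0], [-0.0, 0.0, -1.0]]
ft_force: [-0.1, -0.4, -0.3]
finger_gap: 0.0854
finger_force: 0.0
```

Run:
```python
from ov import *
import pickle
s,c=save("wrist","w4.png")
print(s["tcp_pos"],s["ft_force"],s["finger_gap"])
D["S"]=(.0135,.049)
ovl(c,s,{"M":(.4407,.0107),"S":(.4407,.0107)},"ov4.png",66,3)
```

```text
[0.441123   0.00962571 0.03835101] [-0.06449363 -0.40207997 -0.33460578] 0.08535611060437816
```

View pics/ov4.png

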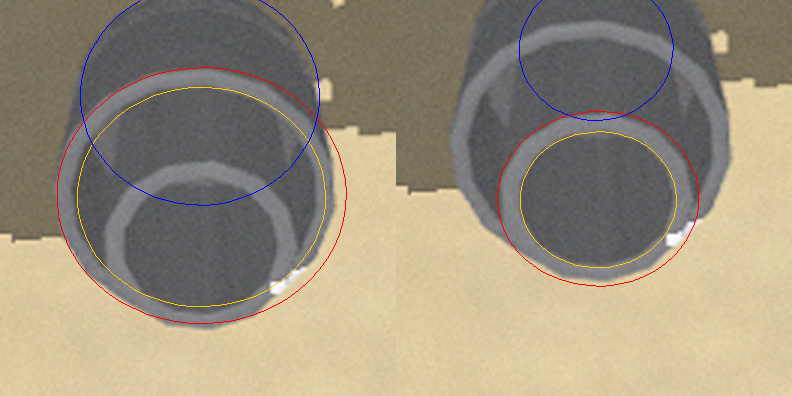

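The small can stands nested in the middle one. Next I lower and grip the middle can's upper band.

Request:
arm_command --pt "0 0 8 0" --pt "0 0 16 0" --pt "0 0 16 0" --pt "0 0 16 0"

```text
time_s: 6.6
tcp_pos: [0.4407, 0.0096, 0.0218]
tcp_rot: [[-0.991, 0.135, -0.001], [0.135, 0.991, -0.0], [0.001, -0.0, -1.0]]
ft_force: [0.0, 0.4, -0.3]
finger_gap: 0.0852
finger_force: 0.0
```

Request:
arm_command --pt "0 0 0 0" --pt "0 0 0 0" --pt "0 0 0 0" --pt "0 0 0 0" --pt "0 0 0 0" --pt "0 0 0 0" --pt "0 0 0 0" --jaw 1 --squeeze 35

```text
time_s: 7.3
tcp_pos: [0.4413, 0.0097, 0.0226]
tcp_rot: [[-0.991, 0.135, 0.001], [0.135, 0.991, 0.0], [-0.0, 0.0, -1.0]]
ft_force: [-0.3, 0.7, 5.3]
finger_gap: 0.0398
finger_force: 35.3
```

Request:
arm_command --pt "0 0 -30 0" --pt "0 0 -62 0" --pt "3 40 -62 0" --pt "6 80 -62 0" --pt "10 120 -62 0" --pt "10 150 -62 0" --pt "10 150 -62 0" --pt "10 150 -62 0" --pt "10 150 -62 0"

```text
time_s: 8.2
tcp_pos: [0.451, 0.1581, 0.084]
tcp_rot: [[-0.991, 0.137, -0.001], [0.137, 0.991, -0.001], [0.001, -0.001, -1.0]]
ft_force: [-0.2, 0.0, -1.9]
finger_gap: 0.0394
finger_force: 37.6
```

Run:
```python
from ov import *
s,c=save("wrist","w5.png")
t=s["tcp_pos"];print(t,s["ft_force"],s["finger_gap"])
D["M"]=(.021,t[2]+.0135)
ovl(c,s,{"L":(.4545,.2305),"M":t[:2]},"ov5.png",66,3)
```

```text
[0.45104601 0.15810233 0.08403157] [-0.22858605  0.00734726 -1.88621263] 0.03937372884775004
```

View pics/ov5.png

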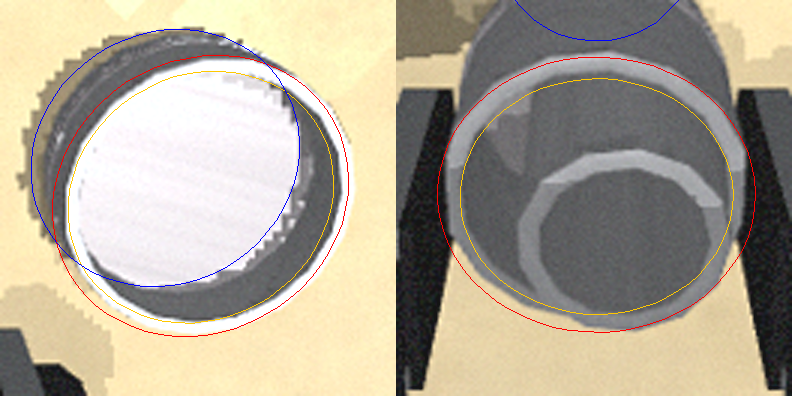

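Large can refined to (0.4547, 0.2319), and the pair in hand is centred. I lower it in.

Request:
arm_command --pt "6 40 0 0" --pt "6 73 0 0" --pt "6 73 0 0" --pt "6 73 0 0" --pt "6 73 15 0" --pt "6 73 30 0" --pt "6 73 42 0" --pt "6 73 48 0" --pt "6 73 48 0" --pt "6 73 48 0"

```text
time_s: 9.25
tcp_pos: [0.4557, 0.2324, 0.0365]
tcp_rot: [[-0.991, 0.136, 0.0], [0.136, 0.991, -0.0], [-0.0, -0.0, -1.0]]
ft_force: [0.2, -0.2, -1.7]
finger_gap: 0.04
finger_force: 37.7
```

Request:
arm_command --pt "0 0 4 0" --pt "0 0 8 0" --pt "0 0 9 0" --pt "0 0 9 0"

```text
time_s: 9.65
tcp_pos: [0.4552, 0.2327, 0.0271]
tcp_rot: [[-0.991, 0.135, -0.0], [0.135, 0.991, -0.0], [0.0, -0.0, -1.0]]
ft_force: [-0.4, 0.1, -2.1]
finger_gap: 0.0397
finger_force: 37.7
```

Request:
arm_command --pt "0 0 0 0" --pt "0 0 0 0" --pt "0 0 0 0" --pt "0 0 0 0" --pt "0 0 0 0" --pt "0 0 0 0" --jaw -1

```text
time_s: 10.25
tcp_pos: [0.4554, 0.2328, 0.0273]
tcp_rot: [[-0.991, 0.135, 0.0], [0.135, 0.991, 0.0], [-0.0, 0.0, -1.0]]
ft_force: [-0.4, 1.5, 0.6]
finger_gap: 0.0856
finger_force: 0.0
```

Run:
```python
from ov import *
s,c=save("wrist","w6.png")
t=s["tcp_pos"];print(t,s["ft_force"],s["finger_gap"])
D["M"]=(.021,.039);D["S"]=(.0135,.052)
e=(.4547,.2319)
ovl(c,s,{"L":e,"M":e,"S":e},"ov6.png",66,2)
```

```text
[0.45544248 0.23278869 0.02733074] [-0.44458814  1.50059399  0.60146841] 0.08558578495761447
```

View pics/ov6.png

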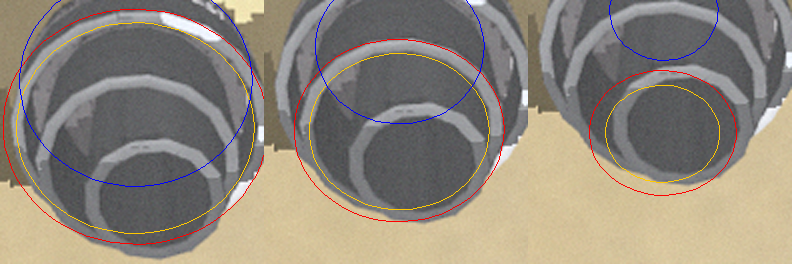

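All three rims sit nested at the expected heights. Next I lower to the large can, grip it and lift slightly.

Request:
arm_command --pt "0 -1 8 0" --pt "0 -1 16 0" --pt "0 -1 23 0" --pt "0 -1 23 0" --pt "0 -1 23 0"

```text
time_s: 10.8
tcp_pos: [0.4551, 0.2316, 0.0039]
tcp_rot: [[-0.991, 0.135, -0.001], [0.135, 0.991, -0.0], [0.001, -0.0, -1.0]]
ft_force: [-0.1, -0.0, 0.4]
finger_gap: 0.0851
finger_force: 0.0
```

Request:
arm_command --pt "0 0 0 0" --pt "0 0 0 0" --pt "0 0 0 0" --pt "0 0 0 0" --pt "0 0 0 0" --pt "0 0 0 0" --jaw 1 --squeeze 50

```text
time_s: 11.4
tcp_pos: [0.4556, 0.2321, 0.0052]
tcp_rot: [[-0.991, 0.136, 0.001], [0.136, 0.991, 0.001], [-0.001, 0.001, -1.0]]
ft_force: [-2.4, -0.9, 8.1]
finger_gap: 0.0571
finger_force: 51.4
```

Request:
arm_command --pt "0 0 -5 0" --pt "0 0 -10 0" --pt "0 0 -10 0" --pt "0 0 -10 0"

```text
time_s: 11.8
tcp_pos: [0.4553, 0.2318, 0.0144]
tcp_rot: [[-0.991, 0.135, 0.0], [0.135, 0.991, 0.0], [-0.0, 0.0, -1.0]]
ft_force: [0.7, 0.0, -2.8]
finger_gap: 0.0565
finger_force: 53.8
```

Request:
arm_command --pt "-2 -15 0 0" --pt "-6 -50 0 0" --pt "-12 -95 0 0" --pt "-17 -140 0 0" --pt "-23 -185 0 0" --pt "-28 -230 0 0" --pt "-34 -275 0 0" --pt "-39 -320 0 0" --pt "-45 -365 0 0" --pt "-48 -390 0 0"

```text
time_s: 12.8
tcp_pos: [0.4483, -0.1668, 0.0143]
tcp_rot: [[-0.99, 0.141, -0.0], [0.141, 0.99, -0.002], [0.0, -0.002, -1.0]]
ft_force: [0.2, 0.4, -2.5]
finger_gap: 0.0567
finger_force: 53.9
```

Request:
arm_command --pt "-1 -10 0 0" --pt "-2 -17 0 0" --pt "-2 -17 0 0" --pt "-2 -17 0 0"

```text
time_s: 13.2
tcp_pos: [0.4497, -0.1766, 0.0142]
tcp_rot: [[-0.991, 0.133, -0.0], [0.133, 0.991, 0.001], [0.001, 0.001, -1.0]]
ft_force: [0.1, -0.0, -1.9]
finger_gap: 0.0562
finger_force: 53.9
```

Run:
```python
from h import *
import pickle
s,c=save("wrist","w7.png");pickle.dump((s,c),open("w7.pkl","wb"))
t=s["tcp_pos"];print(t,s["tcp_rot"],s["ft_force"],s["finger_gap"])
R=s["tcp_rot"]
# jaw tips expected pixels
for P in [(.0,0.031),(0,-.031)]:
    d=np.array([.991,-.136]);n=np.array([.136,.991]);p=np.array([.4765,-.1815])+.017*d+P[1]*n
    print(proj(c,(*p,.023),s))
cv2.imwrite("pics/w7c.png",c["frame"][200:,:][:,:,::-1])
```

```text
[ 0.44972472 -0.17662618  0.01415797] [[-9.91073796e-01  1.33313738e-01 -4.20799781e-04]
 [ 1.33313265e-01  9.91073442e-01  1.00250747e-03]
 [ 5.50691507e-04  9.37460695e-04 -9.99999409e-01]] [ 0.11455577 -0.04542111 -1.88247544] 0.056194478948999475
[[385.01041539 420.02903111]]
[[247.56223982 419.77709873]]
```

Request:
arm_command --pt "0 0 4 0" --pt "0 0 8 0" --pt "0 0 10 0" --pt "0 0 10 0" --pt "0 0 10 0"

```text
time_s: 13.75
tcp_pos: [0.4498, -0.1774, 0.0052]
tcp_rot: [[-0.991, 0.134, -0.0], [0.134, 0.991, 0.001], [0.0, 0.001, -1.0]]
ft_force: [-4.9, 3.8, 16.9]
finger_gap: 0.0565
finger_force: 55.6
```

Request:
arm_command --pt "-4 0 0 0" --pt "-8 0 0 0" --pt "-12 0 0 0" --pt "-16 0 0 0" --pt "-19 0 0 0" --pt "-22 0 0 0" --pt "-22 0 0 0" --pt "-22 0 0 0"

```text
time_s: 14.55
tcp_pos: [0.4669, -0.1807, 0.0051]
tcp_rot: [[-0.991, 0.136, -0.008], [0.136, 0.991, 0.002], [0.009, 0.001, -1.0]]
ft_force: [-14.7, 2.2, 30.1]
finger_gap: 0.0564
finger_force: 56.8
```

Request:
arm_command --pt "-2 0 0 0" --pt "-4 0 0 0" --pt "-6 0 0 0" --pt "-8 0 0 0" --pt "-10 0 0 0" --pt "-10 0 0 0" --pt "-10 0 0 0"

```text
time_s: 15.25
tcp_pos: [0.4753, -0.182, 0.0051]
tcp_rot: [[-0.991, 0.136, -0.011], [0.136, 0.991, 0.002], [0.012, 0.001, -1.0]]
ft_force: [-19.0, 3.1, 35.5]
finger_gap: 0.0564
finger_force: 57.2
```

Pressing down too hard on the cart, so I ease upward.

Request:
arm_command --pt "0 0 -0.5 0" --pt "0 0 -1 0" --pt "0 0 -1 0" --pt "0 0 -1 0"

```text
time_s: 15.65
tcp_pos: [0.4775, -0.1823, 0.0052]
tcp_rot: [[-0.991, 0.136, -0.007], [0.136, 0.991, 0.001], [0.007, 0.0, -1.0]]
ft_force: [-10.5, 1.1, 15.2]
finger_gap: 0.0564
finger_force: 55.4
```

Request:
arm_command --pt "0 0 -0.5 0" --pt "0 0 -0.7 0" --pt "0 0 -0.7 0" --pt "0 0 -0.7 0"

```text
time_s: 16.05
tcp_pos: [0.4784, -0.1824, 0.0053]
tcp_rot: [[-0.991, 0.136, -0.006], [0.136, 0.991, 0.001], [0.006, -0.0, -1.0]]
ft_force: [-5.8, -0.3, 3.9]
finger_gap: 0.0565
finger_force: 54.4
```

Request:
arm_command --pt "-2 0 -0.2 0" --pt "-4 0 -0.3 0" --pt "-6 0 -0.3 0" --pt "-6 0 -0.3 0" --pt "-6 0 -0.3 0"

```text
time_s: 16.55
tcp_pos: [0.4821, -0.1829, 0.0053]
tcp_rot: [[-0.991, 0.136, -0.01], [0.136, 0.991, 0.002], [0.01, 0.0, -1.0]]
ft_force: [-11.1, -0.3, 5.7]
finger_gap: 0.0566
finger_force: 54.7
```

Request:
arm_command --pt "0 0 -0.3 0" --pt "0 0 -0.4 0" --pt "0 0 -0.4 0" --pt "0 0 -0.4 0"

```text
time_s: 16.95
tcp_pos: [0.4825, -0.183, 0.0054]
tcp_rot: [[-0.991, 0.136, -0.009], [0.136, 0.991, 0.001], [0.009, 0.0, -1.0]]
ft_force: [-8.7, -0.9, 1.4]
finger_gap: 0.0566
finger_force: 54.1
```

Request:
arm_command --pt "0 0 -0.2 0" --pt "0 0 -0.3 0" --pt "0 0 -0.3 0" --pt "0 0 -0.3 0"

```text
time_s: 17.35
tcp_pos: [0.4826, -0.183, 0.0055]
tcp_rot: [[-0.991, 0.136, -0.009], [0.136, 0.991, 0.001], [0.009, 0.0, -1.0]]
ft_force: [-8.1, -1.1, -1.1]
finger_gap: 0.0566
finger_force: 54.0
```

Run:
```python
from h import *
import pickle
s,c=save("top","top2.png");f=[env.state()["ft_force"]];pickle.dump((s,c),open("top2.pkl","wb"))
for i in range(3): env.camera("top"); f.append(env.state()["ft_force"])
print(np.round(f,2),s["tcp_pos"],s["tcp_rot"])
```

```text
[[-6.75 -0.64 -0.69]
 [-8.33 -1.04 -2.47]
 [-6.7  -0.99 -0.16]
 [-8.19 -0.43 -0.76]] [ 0.48261606 -0.18301852  0.00550847] [[-9.90698811e-01  1.35790077e-01 -8.77050271e-03]
 [ 1.35783243e-01  9.90737617e-01  1.37279097e-03]
 [ 8.87567835e-03  1.69135075e-04 -9.99960596e-01]]
```

Force (about 7 N net) and position (after correcting the top-camera bias of about 3 mm) both put the jaw near 10 mm. I push about 4 mm further, with a small lateral correction.

Request:
arm_command --pt "-1.5 -0.2 -0.1 0" --pt "-3 -0.5 -0.2 0" --pt "-4.5 -0.5 -0.3 0" --pt "-5.5 -0.5 -0.35 0" --pt "-5.5 -0.5 -0.35 0" --pt "-5.5 -0.5 -0.35 0" --pt "-5.5 -0.5 -0.35 0"

```text
time_s: 18.25
tcp_pos: [0.4865, -0.1837, 0.0055]
tcp_rot: [[-0.991, 0.136, -0.012], [0.136, 0.991, 0.002], [0.012, 0.001, -1.0]]
ft_force: [-9.1, 1.0, -0.8]
finger_gap: 0.0566
finger_force: 54.0
```

Run:
```python
from h import *
f=[];p=[]
for i in range(10): s=env.state();f.append(s["ft_force"]);p.append(s["tcp_pos"]);env.camera("wrist")
print(np.mean(f,0),np.std(f,0),p[0],p[-1],s["tcp_rot"][:,2],s["finger_gap"])
```

```text
[-10.04417893   0.39760146  -0.74858333] [0.60864138 0.52170691 0.34664597] [ 0.48654494 -0.18365061  0.00549223] [ 0.48653621 -0.18364515  0.00547697] [-0.01160566  0.00242775 -0.9999297 ] 0.05698779820612361
```

```bash
python3 -c "
from plant import env
print(env.sign_off())"
```

```text
the job is handed in; nothing more can be done
None
```

The three cans are nested and upright on the cart. The gripper is still holding the large can in the V with a steady push of about 10 N, which I estimate at 13–14 mm of jaw travel from force and position. The job is handed in; I got no verdict back.

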